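# Load and lock a bushing set on its transit stand

## Robot

A 6-joint arm with a two-finger parallel gripper is mounted at the origin on a cart in front of the work surface, level with it; the furniture and walls round the work are solid. World frame = base frame: x ahead of the robot, y to its left, z up, the work surface at z = 0. Lengths are in m, angles in degrees, forces in N, time in s.
With the tool pointing down it reaches from about 0.35 to 1 m from the base axis. Payload 7.1 kg.
Tool frame: the origin (TCP) lies on the centre line of the jaws, within the pads' length; the fingertips stand 8 mm ahead of it and the grasp point (between the pads) lies 11 mm behind it (env.tip_reach is the z of the fingertips in the tool frame, in m); z points along the fingers, y is the line along which they close (so a half turn about z gives the same grasp; the last joint's range is limited). The gripper opens to 85 mm and grips with 20 to 120 N. Pads are 22 mm wide; open, the fingers measure 114 mm over their backs; the gripper's body (76 mm by 85 mm) begins 54 mm behind the grasp point. The pads swing forward as they close: fully open they stand 13 mm farther back than shut.
Start: joints at [-69.844, 24.242, 93.386, -0, 62.372, -1.089], TCP at [0.226, -0.583, 0.239] pointing down, gripper open.
Joint ranges: [-172.04, 172.04], [-51.8, 120.97], [4.93, 147.93], [-75.15, 255.16], [6.16, 154.13], [-145.62, 145.62]. Speed limits (degrees/s): [136.94, 136.94, 172.46, 180, 180, 180].

## Interface

Orientations are given as a 3x3 rotation matrix whose columns are the frame's x, y, z axes.
In Python, from bench import env gives the robot as it stands. The module is installed in compiled form; this text tells all that it offers.
- The arm moves only by the tool carry_out, never from a script. Its arguments are lists of equal length, an entry for each row: "offset": the shift along the tool's x, y, z as a fraction of full scale, a list of three; "rotation": the turn, a rotation vector about the tool's x, y, z as a fraction of full scale, a list of three. A call has 1 to 20 rows; each row is the pose to reach, as a shift and turn from the pose commanded when the call began, along the tool's axes at that moment; what a row does not reach only later rows make up. Full scale, the value 1, is 0.25 m for a shift and 0.5 rad for a turn. A row lasts 1/10 s, in which the tool goes at most 50 mm and 8.59 degrees, less where a joint would pass 70% of its speed; a pose out of reach is approached as far as the arm can. A call with a number of a shift or a turn outside -1 to 1 is refused whole. A call with a gripper value outside its range is refused whole. "gripper" is the finger opening in mm, from 0 to 85.4, set as the call begins (left out, the last holds). The fingers move at their own pace and stop on an object; "squeeze" is the grip in N (left out, the last holds). Time passes only in rows, so rows that repeat a pose let the fingers close. It gives the time, the measured TCP pose, the force, the opening and the grip force at its end, in the units of the state.
- env.read_state(): the state, without advancing time (a new reading comes with each control period).
- env.get_image(name): name is "side" or "top" or "wrist"; returns the picture (480x640x3 uint8, blue, green, red); there is no depth.
- env.camera_model(name): a dict with "vertical_fov" (degrees; the focal length in pixels is half the picture's height over the tangent of half this angle, whatever the lens; pixels are square), "cx", "cy" (the principal point, pixels), "k1" (the pictures are not rectified: a ray, as slopes to the right and down, at radius r is drawn at 1 + k1 r^2 times it, then the intrinsics apply), "xyz" and "orientation" of the camera in the world. Camera axes: x right, y up, looking along -z (the intrinsics and any distortion apply to the point x, -y, -z); pixel columns grow to the right and rows downward; lengths in m; the calibration is good to about 2 mm. A picture is of the moment at which its call begins: read the wrist's pose just before it. camera_model takes no time and is no camera call; for the wrist camera it gives the pose at the moment of the call.
- env.close_job(): hands the job in; it is judged then, once.
The state is a dict: "t": time; "joint_positions": joint angles; "joint_velocities": joint speeds; "tau": joint torques, N m; "position": TCP position; "tcp_rot": TCP orientation; "force": force on the tool from outside, world axes, zero at the start; "torque": the same for the moment, N m; "width": opening from 0.0 (shut) to 1.0 (fully open); "finger_force": force on a finger pad.
Only numpy, scipy, OpenCV 4.12 (cv2) and the standard library are available. Lean on these libraries where they do the work, as an engineer would, in place of code of your own. Each camera call takes 0.05 s, during which the arm holds its last target. There are 200 camera calls.

## Task

Pack the bushing set on the transit stand: thread the blue slotted collar down the post first, its slot over the orange key so that it sits flat on the foot, then thread the brass ring down on top of the collar. When both are fully home, swing the yellow keeper arm all the way over them to its stop. Lower the parts with the gripper rather than dropping them, and leave the calculator, the card pack and the tub where they lie.

Things in the scene. Friction and masses are not known exactly. Their poses are not given: they have to be found in the camera images.
- stand: Grey stand fixed to the worktop, z up. Origin: under the foot, on the post's axis. Foot: disc 80 mm across, top at z 12, with a tongue along -y, 34 wide, to y -96. Steel post: 26 mm diameter to z 34, cone to 18 mm at z 38, 18 mm to z 47, cone to 10 mm at its tip, z 55. Pillar at y -70: 16 mm diameter, to z 61.
- stand_key (a point): Top of the orange key, a rib on the post's -x side (stand frame), 16 mm from the axis: 6 mm wide in y, reaching out to 21 mm from the axis, from the foot up to this point at z 30.
- slotted_collar: Blue collar lying flat, loose: outer diameter 52, bore 29, height 28 mm. A 10 mm wide slot goes right through the wall on its -x side, over the full height. Origin: centre of its underside. Home on the stand: underside on the foot (z 12), slot over the key (same yaw as the stand). Top then at z 40.
- brass_ring: Plain brass ring lying flat, loose: outer diameter 46, bore 21, height 18 mm. Origin: centre of its underside. The bore does not pass the post's thick lower part; home: resting on the collar, underside at z 40 and top at z 58 above the worktop.
- keeper (a joint): Yellow keeper arm, turning level about the pillar (stand frame x 0, y -70). 0 = closed at its stop, arm along the stand's +y across the post; pi/2 = open, along the stand's -x. Range 0 to 1.9 rad, stays where left. Arm 16 mm wide, 8 thick, underside at z 61, 3 mm above a stack that is fully home.
- keeper_knob (a point): Centre of the top of the keeper arm's black upright knob: 14 mm diameter, 26 mm tall, standing on the arm 100 mm from the pillar's axis; its top at z 95, the arm's top at z 69. When closed it is 30 mm beyond the post's axis. Turns with the arm.
- calculator: Black calculator, 116x69x15 mm, loose bystander; origin at the centre of its underside.
- card_pack: Red and white header-card pack, 130x76x20 mm, loose bystander at the far left (a similar pack by the terminal is fixed); origin at the centre of its underside.
- screw_tub: Square clear tub of screws with a lid, 95x95x61 mm, loose bystander; origin at the centre of its underside.
Not all that is in view belongs to the job. Of the things that look like the slotted_collar, take the one that is farthest to the robot's right at the start.

How it is judged (in metres and radians):
On the way, in this order (a step that is already met when the one before it is completed fails the run):
1. the blue collar is fully home on the foot, its slot over the key, with the keeper arm still open (z of slotted_collar in the frame of stand below 0.0145 m and horizontal distance between slotted_collar and stand below 0.004 m and angle between slotted_collar's own z axis and vertical below 0.07 rad and value of joint keeper above 0.5 rad), for 0.2 s.
2. the brass ring is fully home on the collar, with the keeper arm still open (all of step 1 and z of brass_ring in the frame of stand between 0.037 and 0.0425 m and horizontal distance between brass_ring and stand below 0.004 m and angle between brass_ring's own z axis and vertical below 0.07 rad), for 0.2 s.
At the end, for the whole second after the job is handed in: Collar underside at most 2.5 mm above the foot's top, within 4 mm of the post's axis; ring on it, underside 37 to 42.5 mm above the stand's underside, within 4 mm; both level to 0.07 rad; keeper arm within 0.12 rad of its closed stop; all at rest (z of slotted_collar in the frame of stand below 0.0145 m and horizontal distance between each of slotted_collar, brass_ring and stand below 0.004 m and angle between each of slotted_collar, brass_ring's own z axis and vertical below 0.07 rad and z of brass_ring in the frame of stand between 0.037 and 0.0425 m and value of joint keeper below 0.12 rad and linear speed of each of slotted_collar, brass_ring below 0.02 m/s and velocity of joint keeper below 0.05 rad/s); the robot touches nothing.
It fails at once if the blue collar is dropped: it moves faster than 0.35 m/s with no finger on it (linear speed of slotted_collar above 0.35 m/s and contact force between the fingers and slotted_collar below 0.02 N).
It fails at once if the brass ring is dropped: it moves faster than 0.35 m/s with no finger on it (linear speed of brass_ring above 0.35 m/s and contact force between the fingers and brass_ring below 0.02 N).
It fails at once if the calculator is pushed more than 30 mm from where it lay (distance of calculator from where it was at the start of the episode above 0.03 m).
It fails at once if the card pack is pushed more than 30 mm from where it lay (distance of card_pack from where it was at the start of the episode above 0.03 m).
It fails at once if the screw tub is pushed more than 30 mm from where it lay (distance of screw_tub from where it was at the start of the episode above 0.03 m).
It also fails if it takes over 64 s, if anything falls off the work surface, if the arm or the gripper's body presses on something with over 40 N, if the wrist force passes 120 N, or if a joint passes its speed limit or range.

## Working session

There is one attempt and no reset: what is moved stays moved. The work goes in short steps, Python scripts to look and compute and a tool call to move; the robot and the scene stay as the last step left them, time stands still between calls to the robot, and variables do not carry over. Pictures are saved under pics/ and viewed, at most 10 in all, crops included, and the job is handed in when it is done.

Besides the shell and the picture viewer there is one more tool, called after "Call:" as name(argument=value, ...) on one line, values as JSON. carry_out: Moves the arm, as the interface text tells. Its arguments: {"type":"object","properties":{"offset":{"type":"array"},"rotation":{"type":"array"},"gripper":{"type":"number"},"squeeze":{"type":"number"}},"required":["offset","rotation"]}

```bash
mkdir -p pics
python3 - <<'E'
from bench import env
import cv2
s=env.read_state();print({k:s[k] for k in('t','position','tcp_rot','width','force')},env.tip_reach)
for n in('side','top','wrist'):
    m=env.camera_model(n);print(n,m);cv2.imwrite(f'pics/{n}0.png',env.get_image(n))
E
```

```text
{'t': 0.0, 'position': array([ 0.22629956, -0.58198827,  0.23851827]), 'tcp_rot': array([[ 9.32024958e-01,  3.62393661e-01, -5.59247036e-04],
       [ 3.62394092e-01, -9.32023773e-01,  1.48609832e-03],
       [ 1.73210761e-05, -1.58774854e-03, -9.99998739e-01]]), 'width': 0.9930123083663175, 'force': array([ 0.27566071,  0.36637885, -0.12055233])} 0.008
side {'vertical_fov': 48.30576639513674, 'cx': 318.9763631159991, 'cy': 229.80524163064985, 'k1': -0.11062309050056332, 'xyz': array([ 0.34049909, -0.74043989,  0.53963629]), 'orientation': array([[ 0.96618415,  0.13322066, -0.22077239],
       [-0.25751752,  0.4548688 , -0.8525134 ],
       [-0.01314993,  0.88053769,  0.47379368]])}
top {'vertical_fov': 46.34238401732871, 'cx': 320.8198760258873, 'cy': 248.13300884880763, 'k1': -0.14465822180348337, 'xyz': array([0.23962684, 0.18903645, 1.03929019]), 'orientation': array([[-0.30543523,  0.90078496, -0.30870015],
       [-0.95221141, -0.28837302,  0.10066997],
       [ 0.0016612 ,  0.32469596,  0.94581699]])}
wrist {'vertical_fov': 58.66270977629384, 'cx': 319.75877578347286, 'cy': 241.72040227057067, 'k1': -0.06393979683365028, 'xyz': array([ 0.30451671, -0.55221119,  0.37458797]), 'orientation': array([[ 0.36204757,  0.88076041,  0.30525835],
       [-0.9321574 ,  0.34279849,  0.11649797],
       [-0.00203531, -0.32672664,  0.94511669]])}
```

View pics/side0.png

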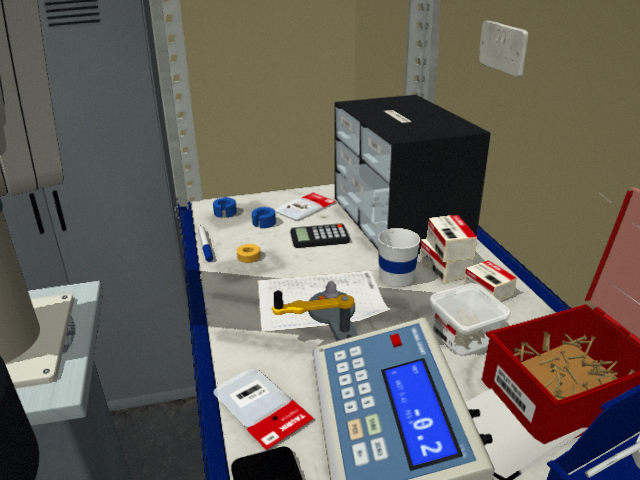

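View pics/top0.png

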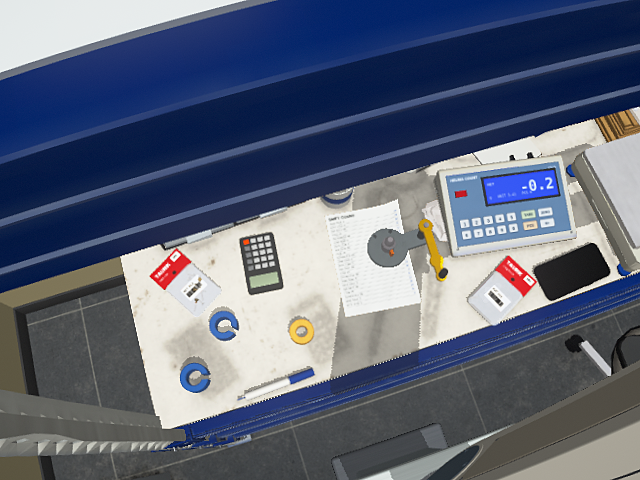

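The side view shows two blue collars at (224,207) and (263,217), the brass ring at (248,253), and the stand at (330,305) with the keeper open. The top view shows the collars at (195,377) and (224,325), the ring at (301,331), the stand foot at (390,247), and the keeper pillar at about (430,235) with its knob at (442,271).

```bash
cat > h.py <<'E'
import numpy as np, cv2
from bench import env
def K(m):
    f=240/np.tan(np.radians(m['vertical_fov']/2)); return np.array([[f,0,m['cx']],[0,f,m['cy']],[0,0,1.]])
def rays(m,px):
    u=cv2.undistortPoints(np.array(px,float).reshape(-1,1,2),K(m),np.array([m['k1'],0,0,0.])).reshape(-1,2)
    return np.c_[u[:,0],-u[:,1],-np.ones(len(u))]@m['orientation'].T
def plane(m,px,z):
    d=rays(m,px); o=m['xyz']; return o+d*((z-o[2])/d[:,2])[:,None]
def cross(m1,p1,m2,p2):
    a=rays(m1,[p1])[0];b=rays(m2,[p2])[0]
    t=np.linalg.lstsq(np.c_[a,-b],m2['xyz']-m1['xyz'],rcond=None)[0]
    A=m1['xyz']+a*t[0];B=m2['xyz']+b*t[1];return (A+B)/2,np.linalg.norm(A-B)
RNG=dict(blue=((98,140,60),(118,255,255)),yel=((15,110,80),(30,255,255)),org=((3,140,100),(13,255,255)))
def blobs(im,c,amin=30):
    k=cv2.inRange(cv2.cvtColor(im,cv2.COLOR_BGR2HSV),*RNG[c])
    n,l,s,ce=cv2.connectedComponentsWithStats(k)
    return [(s[i].tolist(),ce[i],l==i) for i in range(1,n) if s[i,4]>amin]
E
python3 - <<'E'
from h import *
for n in('top','side'):
    m=env.camera_model(n);im=cv2.imread(f'pics/{n}0.png')
    for c,z in(('blue',.02),('yel',.012),('yel',.065),('org',.03)):
        for s,ce,_ in blobs(im,c):
            if s[4]<4000: print(n,c,z,s,ce.round(1),plane(m,[ce],z)[0].round(3))
m=env.camera_model('top')
print(plane(m,[(195,377),(224,325),(301,331),(390,247),(430,235),(442,271),(275,385),(310,372),(264,263)],.02).round(3))
E
```

```text
top blue 0.02 [567, 165, 8, 12, 52] [569.9 171. ] [ 0.576 -0.468  0.02 ]
top blue 0.02 [483, 170, 76, 34, 1654] [519.1 186.5] [ 0.576 -0.346  0.02 ]
top blue 0.02 [324, 193, 28, 10, 63] [338.  199.6] [0.659 0.017 0.02 ]
top blue 0.02 [225, 200, 32, 12, 85] [240.6 204.5] [0.708 0.204 0.02 ]
top blue 0.02 [0, 217, 192, 76, 3026] [ 84.6 257.1] [0.696 0.528 0.02 ]
top blue 0.02 [618, 264, 13, 12, 74] [622.1 270.6] [ 0.345 -0.476  0.02 ]
top blue 0.02 [210, 312, 27, 28, 359] [222.4 324.7] [0.485 0.299 0.02 ]
top blue 0.02 [180, 363, 30, 30, 472] [193.6 377.5] [0.407 0.375 0.02 ]
top blue 0.02 [289, 369, 25, 15, 176] [301.1 375.7] [0.352 0.188 0.02 ]
top yel 0.012 [596, 110, 44, 32, 751] [618.8 125. ] [ 0.649 -0.64   0.012]
top yel 0.012 [418, 219, 29, 62, 569] [432. 248.] [ 0.509 -0.127  0.012]
top yel 0.012 [289, 319, 25, 26, 408] [301.3 331.3] [0.431 0.164 0.012]
top yel 0.065 [596, 110, 44, 32, 751] [618.8 125. ] [ 0.627 -0.598  0.065]
top yel 0.065 [418, 219, 29, 62, 569] [432. 248.] [ 0.495 -0.111  0.065]
top yel 0.065 [289, 319, 25, 26, 408] [301.3 331.3] [0.421 0.165 0.065]
top org
[... 854 characters left out ...]
 304.9] [ 0.512 -0.042  0.012]
side yel 0.012 [515, 334, 103, 66, 3215] [566.7 367.9] [ 0.818 -0.292  0.012]
side yel 0.065 [237, 244, 24, 19, 378] [248.3 252.9] [0.422 0.066 0.065]
side yel 0.065 [272, 294, 82, 21, 833] [314.6 304.9] [ 0.495 -0.112  0.065]
side yel 0.065 [515, 334, 103, 66, 3215] [566.7 367.9] [ 0.77  -0.337  0.065]
side org 0.03 [521, 362, 38, 39, 58] [538.7 380.6] [ 0.75  -0.316  0.03 ]
side org 0.03 [577, 382, 32, 12, 42] [591.2 388. ] [ 0.81  -0.351  0.03 ]
[[ 0.407  0.372  0.02 ]
 [ 0.484  0.297  0.02 ]
 [ 0.43   0.164  0.02 ]
 [ 0.534 -0.047  0.02 ]
 [ 0.533 -0.13   0.02 ]
 [ 0.458 -0.126  0.02 ]
 [ 0.351  0.238  0.02 ]
 [ 0.354  0.171  0.02 ]
 [ 0.577  0.193  0.02 ]]
```

Run:
```python
import cv2
a=cv2.imread('pics/top0.png')[190:340,340:500]
b=cv2.imread('pics/side0.png')[270:350,250:410]
c=cv2.imread('pics/top0.png')[300:400,170:330]
f=lambda x,w,h:cv2.resize(x,(w,h),interpolation=cv2.INTER_CUBIC)
cv2.imwrite('pics/c0.png',cv2.vconcat([cv2.hconcat([f(a,400,375),f(c,400,250) if 0 else cv2.copyMakeBorder(f(c,400,250),0,125,0,0,0)]),cv2.copyMakeBorder(f(b,400,200),0,0,0,400,0)]))
```

```text
(no output)
```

View pics/c0.png

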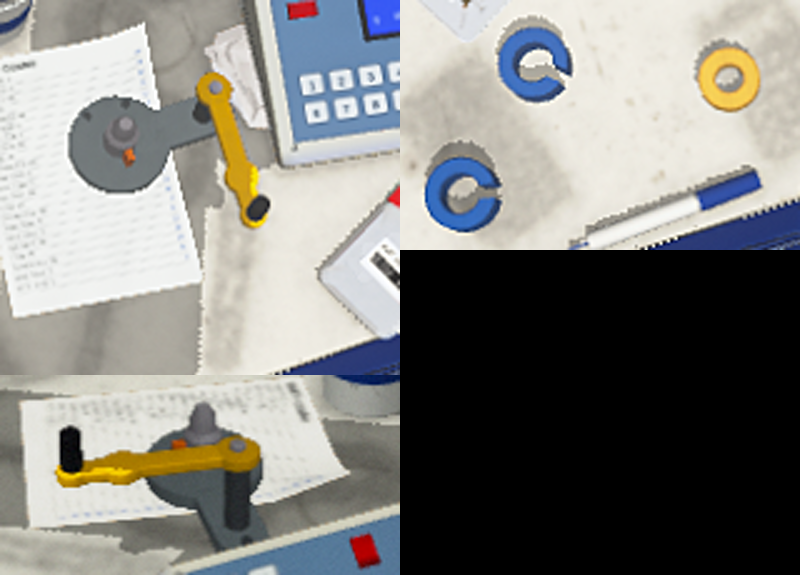

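The crop shows the post tip at (388,239) and the orange key at (391,253) in the top view. Also in the top view, the pillar cap is at (427,225) and the knob top at (444,272). The target collar's slot opens to the image right and slightly down.

Run:
```python
from h import *
t=env.camera_model('top');s=env.camera_model('side')
P={'pillar':((426.8,224.8),(344.8,298.8)),'knob':((444,272.3),(278,292.5)),'tip':((389,238),(331,282)),'key':((391.4,253),(321.5,298))}
for k,(a,b) in P.items(): print(k,cross(t,a,s,b))
print('foot',plane(t,[(387.5,248)],.012))
f=lambda x,y:(170+x/2.5-160,300+y*.4)
q=plane(t,[f(535,65),f(570,78),f(462,193),f(500,190)],.028);print(q)
print(env.read_state()['t'])
```

```text
pillar (array([ 0.53998228, -0.11654753,  0.06985248]), np.float64(0.0007697863442968915))
knob (array([ 0.44047259, -0.10587722,  0.0928405 ]), np.float64(0.0031439076574852004))
tip (array([ 0.54063848, -0.0436604 ,  0.05347207]), np.float64(0.0017166812748818433))
key (array([ 0.52176424, -0.04458948,  0.02498374]), np.float64(0.0030639373511205372))
foot [[ 0.53570674 -0.04368606  0.012     ]]
[[0.48015425 0.29640702 0.028     ]
 [0.46314515 0.27432612 0.028     ]
 [0.40568289 0.37119041 0.028     ]
 [0.39972222 0.34427401 0.028     ]]
0.15
```

Call:
carry_out(offset=[[0.772,-0.984,0.05],[0.772,-0.984,0.05],[0.772,-0.984,0.05],[0.772,-0.984,0.05],[0.772,-0.984,0.05],[0.772,-0.984,0.05],[0.772,-0.984,0.05]], rotation=[[0,0,0],[0,0,0],[0,0,0],[0,0,0],[0,0,0],[0,0,0],[0,0,0]])

```text
t: 0.85
position: [0.3169, -0.2791, 0.2263]
tcp_rot: [[0.931, 0.365, -0.001], [0.365, -0.931, 0.002], [-0.0, -0.003, -1.0]]
force: [0.0, 1.1, -0.3]
width: 0.997
finger_force: 0.0
```

Call:
carry_out(offset=[[0.772,-0.984,0.05],[0.772,-0.984,0.05],[0.772,-0.984,0.05],[0.772,-0.984,0.05],[0.772,-0.984,0.05],[0.772,-0.984,0.05],[0.772,-0.984,0.05]], rotation=[[0,0,0],[0,0,0],[0,0,0],[0,0,0],[0,0,0],[0,0,0],[0,0,0]])

```text
t: 1.55
position: [0.4094, 0.0194, 0.2145]
tcp_rot: [[0.931, 0.366, 0.001], [0.366, -0.931, 0.001], [0.001, -0.0, -1.0]]
force: [-0.2, -1.3, -1.4]
width: 1.0
finger_force: 0.0
```

Call:
carry_out(offset=[[0.772,-0.984,0.05],[0.772,-0.984,0.05],[0.772,-0.984,0.05],[0.772,-0.984,0.05],[0.772,-0.984,0.05],[0.772,-0.984,0.05],[0.772,-0.984,0.05],[0.772,-0.984,0.05],[0.772,-0.984,0.05],[0.772,-0.984,0.05]], rotation=[[0,0,-1],[0,0,-1],[0,0,-1],[0,0,-1],[0,0,-1],[0,0,-1],[0,0,-1],[0,0,-1],[0,0,-1],[0,0,-1]])

```text
t: 2.55
position: [0.4983, 0.3134, 0.2017]
tcp_rot: [[0.645, 0.764, -0.001], [0.764, -0.645, -0.001], [-0.001, -0.0, -1.0]]
force: [0.0, 0.5, -0.1]
width: 1.003
finger_force: 0.0
```

Run:
```python
from h import *
m=env.camera_model('wrist');im=env.get_image('wrist');cv2.imwrite('pics/w1.png',im)
np.save('w1.npy',m,allow_pickle=True)
print(m['xyz'])
for s,ce,_ in blobs(im,'blue',300): print(s,ce.round(1),plane(m,[ce],.02)[0].round(3), cv2.cvtColor(im,cv2.COLOR_BGR2HSV)[int(ce[1]),int(ce[0])])
```

```text
[0.55232925 0.37747426 0.33755854]
[147, 190, 73, 71, 3305] [182.2 224.6] [0.408 0.374 0.02 ] [ 22  22 129]
[49, 199, 136, 142, 4054] [116.4 277.7] [0.333 0.378 0.02 ] [111 221 112]
[287, 200, 66, 69, 2642] [319.8 232.4] [0.486 0.299 0.02 ] [ 25  19 160]
[199, 337, 140, 133, 4109] [261.  410.2] [0.333 0.203 0.02 ] [110 227  81]
[267, 381, 44, 40, 695] [290.  401.8] [0.36  0.193 0.02 ] [110 202 106]
```

View pics/w1.png

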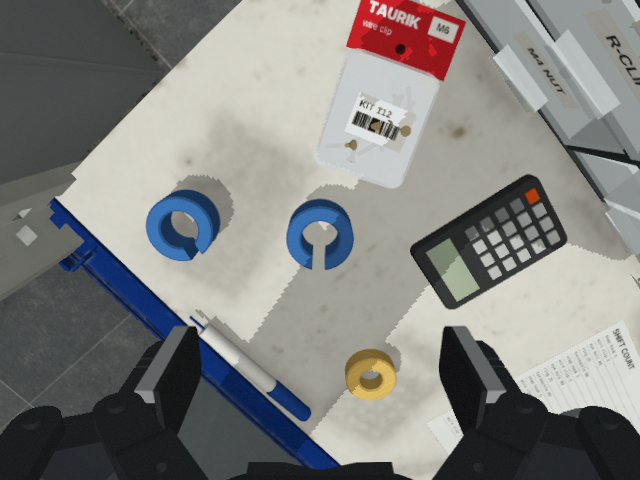

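The wrist view shows the target collar at (320,233) with its slot opening straight down at (319,265). The other collar is at (183,225), the ring at (371,374) and the calculator at (490,240).

```bash
cat >> h.py <<'E'
from scipy.optimize import least_squares
def circ(m,mask,z,R,wid=80,gap=None):
    """centre of a top rim (radius R at height z): fit the far half of the silhouette"""
    c=max(cv2.findContours(mask.astype(np.uint8),cv2.RETR_EXTERNAL,cv2.CHAIN_APPROX_NONE)[0],key=len)
    h=cv2.convexHull(c).reshape(-1,2); P=plane(m,c.reshape(-1,2),z)[:,:2]
    c0=plane(m,h,z)[:,:2].mean(0)
    for _ in range(6):
        a=c0-m['xyz'][:2];d=P-c0
        an=np.degrees(np.arctan2(a[0]*d[:,1]-a[1]*d[:,0],d@a)); r=np.hypot(*d.T)
        k=(abs(an)<wid)&(r>R-.004)
        c0=least_squares(lambda q:np.hypot(*(P[k]-q).T)-R,c0,loss='soft_l1',f_scale=.0005).x
    res=np.hypot(*(P[k]-c0).T)-R
    return c0,res.std(),k.sum()
def slot(m,mask,c,z):
    a=np.radians(np.arange(0,360,.5));miss=np.zeros(len(a))
    for r in(.018,.02,.022,.024):
        p=np.c_[c[0]+r*np.cos(a),c[1]+r*np.sin(a),np.full(len(a),z)]
        v=(p-m['xyz'])@m['orientation'];q=cv2.projectPoints(v*[1,-1,-1],np.zeros(3),np.zeros(3),K(m),np.array([m['k1'],0,0,0.]))[0].reshape(-1,2).round().astype(int)
        miss+=~mask[q[:,1],q[:,0]]
    w=miss>=2
    return np.degrees(np.angle((np.exp(1j*a)*w).sum())),w.sum()*.5
E
python3 - <<'E'
from h import *
m=np.load('w1.npy',allow_pickle=True).item();im=cv2.imread('pics/w1.png')
b=[x for x in blobs(im,'blue',300) if x[0][0]==287][0][2]
c,s,n=circ(m,b,.028,.026);print(c,s,n,slot(m,b,c,.028))
y=[x for x in blobs(im,'yel',300)]
for x in y:
    print(x[0],circ(m,x[2],.018,.023))
S=env.read_state();print(S['position'],S['tcp_rot'])
E
```

```text
[0.48525319 0.29846445] 0.0008681874953393194 77 (np.float64(-133.00000000000003), np.float64(31.5))
[345, 349, 51, 51, 1944] (array([0.43164651, 0.16434172]), np.float64(0.0003648833373715146), np.int64(59))
[0.49849576 0.31347619 0.20188733] [[ 6.45419141e-01  7.63828430e-01 -5.12585592e-04]
 [ 7.63828267e-01 -6.45419341e-01 -5.03014291e-04]
 [-7.15049271e-04 -6.68723128e-05 -9.99999742e-01]]
```

Call:
carry_out(offset=[[-0.08,-0.002,0.2],[-0.08,-0.002,0.4],[-0.08,-0.002,0.55],[-0.08,-0.002,0.65],[-0.08,-0.002,0.72],[-0.08,-0.002,0.768],[-0.08,-0.002,0.768],[-0.08,-0.002,0.768]], rotation=[[0,0,0.098],[0,0,0.098],[0,0,0.098],[0,0,0.098],[0,0,0.098],[0,0,0.098],[0,0,0.098],[0,0,0.098]], gripper=70)

```text
t: 3.4
position: [0.4859, 0.3, 0.0105]
tcp_rot: [[0.681, 0.732, 0.001], [0.732, -0.681, 0.0], [0.001, 0.0, -1.0]]
force: [-0.2, -0.9, 0.4]
width: 0.819
finger_force: 0.0
```

Call:
carry_out(offset=[[0,0,0],[0,0,0],[0,0,0],[0,0,0],[0,0,0],[0,0,0],[0,0,0],[0,0,0],[0,0,0],[0,0,0]], rotation=[[0,0,0],[0,0,0],[0,0,0],[0,0,0],[0,0,0],[0,0,0],[0,0,0],[0,0,0],[0,0,0],[0,0,0]], gripper=40, squeeze=35)

```text
t: 4.4
position: [0.4863, 0.3005, 0.0114]
tcp_rot: [[0.681, 0.732, 0.002], [0.732, -0.681, 0.001], [0.002, 0.001, -1.0]]
force: [-0.4, -1.3, 5.4]
width: 0.59
finger_force: 35.9
```

Call:
carry_out(offset=[[0,0,-0.1],[0,0,-0.25],[0,0,-0.45],[-0.04,0.06,-0.63],[-0.12,0.18,-0.75],[-0.22,0.31,-0.76],[-0.32,0.45,-0.76],[-0.404,0.577,-0.76],[-0.404,0.577,-0.76]], rotation=[[0,0,0],[0,0,0],[0,0,0],[0,0,0.1],[0,0,0.3],[0,0,0.5],[0,0,0.7],[0,0,0.8215],[0,0,0.8215]])

```text
t: 5.3
position: [0.5229, 0.1243, 0.2007]
tcp_rot: [[0.919, 0.395, 0.001], [0.395, -0.919, -0.001], [0.001, 0.001, -1.0]]
force: [-0.4, 0.6, -1.5]
width: 0.584
finger_force: 37.9
```

Call:
carry_out(offset=[[-0.03,0.17,0],[-0.065,0.34,0],[-0.1,0.51,0],[-0.13,0.676,0],[-0.13,0.676,0],[-0.13,0.676,0],[-0.13,0.676,0]], rotation=[[0,0,0.2],[0,0,0.4],[0,0,0.6],[0,0,0.8215],[0,0,0.8215],[0,0,0.8215],[0,0,0.8215]])

```text
t: 6.0
position: [0.5596, -0.039, 0.1999]
tcp_rot: [[1.0, 0.002, -0.0], [0.002, -1.0, 0.0], [-0.0, -0.0, -1.0]]
force: [-0.7, 0.7, -2.9]
width: 0.584
finger_force: 38.0
```

Run:
```python
from h import *
S=env.read_state();m=env.camera_model('wrist');im=env.get_image('wrist');cv2.imwrite('pics/w2.png',im)
np.save('w2.npy',m,allow_pickle=True);print(S['position'],S['tcp_rot'].round(4),m['xyz'])
```

```text
[ 0.55962586 -0.03899126  0.1999341 ] [[ 1.0e+00  1.7e-03 -3.0e-04]
 [ 1.7e-03 -1.0e+00  4.0e-04]
 [-3.0e-04 -4.0e-04 -1.0e+00]] [ 0.64353237 -0.03946582  0.33588476]
```

View pics/w2.png

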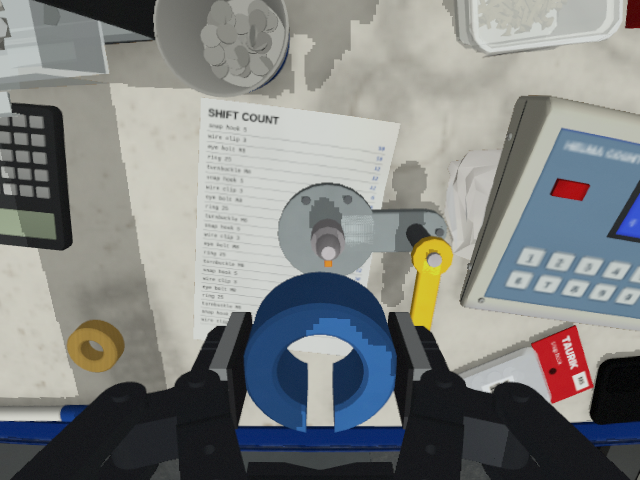

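The wrist view shows the collar held with its slot facing straight down the image at column 320. The foot disc is at about (325,230), the post tip at (328,253), the key at (327,264) and the pillar cap at (434,259).

Run:
```python
from h import *
m=np.load('w2.npy',allow_pickle=True).item();im=cv2.imread('pics/w2.png')
g=cv2.cvtColor(im,cv2.COLOR_BGR2GRAY)
def spot(x,y,r,f):
    w=g[y-r:y+r+1,x-r:x+r+1]; k=(w>f).astype(np.uint8); n,l,s,c=cv2.connectedComponentsWithStats(k)
    i=l[r,r]; return c[i]+[x-r,y-r],s[i].tolist()
print(g[244:276,328].tolist(), g[253,312:346].tolist()); print(g[259,418:450].tolist())
print(plane(m,[(328.5,253.5)],.055), plane(m,[(434,259)],.070))
for s,ce,_ in blobs(im,'org',10): 
    if 200<s[1]<290: print(s,ce,plane(m,[ce],.03))
# foot left/upper arc at z .012 vs scan: grey edge points
hsv=cv2.cvtColor(im,cv2.COLOR_BGR2HSV)
for y in(190,200,210,220,230,240,250):print(y,g[y,270:300].tolist())
```

```text
[108, 108, 146, 181, 188, 189, 187, 187, 187, 186, 186, 187, 187, 186, 187, 178, 147, 148, 151, 152, 152, 153, 147, 151, 151, 151, 150, 151, 87, 44, 42, 44] [147, 148, 150, 149, 132, 108, 103, 107, 111, 160, 184, 187, 189, 189, 189, 186, 186, 186, 186, 186, 186, 187, 188, 159, 131, 121, 117, 126, 146, 151, 148, 148, 148, 148]
[177, 178, 178, 177, 178, 178, 177, 171, 145, 102, 159, 180, 180, 179, 177, 176, 177, 178, 178, 179, 178, 180, 180, 173, 164, 177, 177, 177, 176, 177, 177, 177]
[[ 0.53750238 -0.04543911  0.055     ]] [[ 0.53930905 -0.11598229  0.07      ]]
190 [205, 202, 199, 195, 192, 192, 192, 192, 194, 197, 201, 205, 205, 205, 206, 206, 205, 206, 205, 206, 206, 208, 208, 208, 208, 208, 207, 208, 208, 172]
200 [202, 202, 201, 201, 198, 195, 195, 195, 195, 195, 194, 194, 195, 196, 200, 203, 206, 207, 207, 145, 93, 126, 140, 144, 145, 145, 145, 145, 146, 146]
210 [202, 200, 201, 200, 202, 200, 200, 200, 200, 198, 197, 196, 163, 126, 136, 143, 146, 145, 145, 146, 146, 146, 147, 147, 147, 147, 147, 148, 148, 148]
220 [208, 207, 207, 206, 204, 203, 201, 200, 201, 155, 134, 144, 146, 146, 145, 146, 147, 146, 147, 148, 147, 147, 148, 147, 148, 147, 148, 148, 147, 147]
230 [209, 209, 208, 209, 209, 209, 208, 208, 168, 144, 145, 145, 145, 147, 146, 145, 148, 147, 147, 147, 148, 148, 148, 148, 147, 148, 148, 148, 148, 147]
240 [209, 209, 209, 209, 210, 209, 209, 209, 168, 140, 143, 145, 144, 145, 146, 146, 146, 146, 147, 147, 146, 146, 147, 147, 148, 148, 147, 146, 147, 146]
250 [208, 209, 208, 208, 208, 209, 208, 208, 208, 208, 207, 200, 163, 147, 148, 148, 148, 148, 148, 147, 148, 148, 148, 147, 147, 147, 147, 147, 146, 147]
```

Run:
```python
import cv2
im=cv2.imread('pics/w2.png');a=im[170:290,260:460]
b=im[270:450,230:410]
cv2.imwrite('pics/c2.png',cv2.vconcat([cv2.resize(a,(600,360),interpolation=cv2.INTER_CUBIC),cv2.copyMakeBorder(cv2.resize(b,(240,240)),0,0,0,360,0)]))
```

```text
(no output)
```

View pics/c2.png

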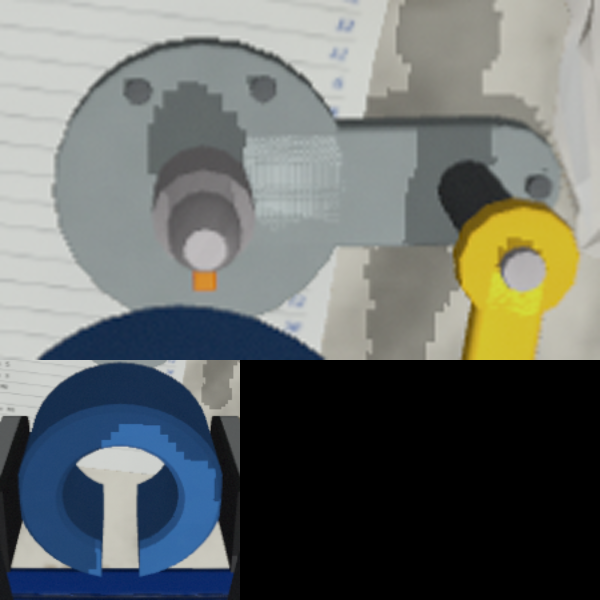

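The enlarged crop shows the post tip flat centred at about (328,252.5), the key directly below it, and the whole left rim of the foot. The held collar's slot is symmetric and points down.

Run:
```python
from h import *
m=np.load('w2.npy',allow_pickle=True).item();im=cv2.imread('pics/w2.png')
g=cv2.cvtColor(im,cv2.COLOR_BGR2GRAY);hsv=cv2.cvtColor(im,cv2.COLOR_BGR2HSV)
# foot left rim: subpixel crossing of 175 / dark
P=[]
for y in range(212,258):
    r=g[y,268:310].astype(int); i=np.argmax(r<178); P.append((268+i-.5+(r[i-1]-178)/max(1,r[i-1]-r[i])-.0,y))
top=[]
for x in range(295,350):   # top arc: dark wall -> light face, scanning down
    c=g[180:215,x].astype(int); j=np.argmax(c<120); k=j+np.argmax(c[j:]>130); top.append((x,180+k-.5))
for nm,Q in(('left',P),('left+top',P+top)):
    W=plane(m,Q,.012)[:,:2]
    s=least_squares(lambda q:np.hypot(*(W-q).T)-.04,[.538,-.045],loss='soft_l1',f_scale=.0005);print(nm,s.x,s.fun.std())
t=(g>170).astype(np.uint8)[240:263,316:341];n,l,st,ce=cv2.connectedComponentsWithStats(t);i=l[13,12];print(st[i],ce[i]+[316,240],plane(m,[ce[i]+[316,240]],.055))
print('edge tongue rows', plane(m,[(395,209.7),(395,251.5)],.012), plane(m,[(380,209.7),(380,251.5)],.012))
o=cv2.inRange(hsv,(3,120,100),(18,255,255));ys,xs=np.nonzero(o[255:275,315:340]);print('key px',xs.min()+315,xs.max()+315,ys.min()+255,ys.max()+255,plane(m,[(xs.mean()+315,ys.mean()+255)],.03))
b=cv2.inRange(hsv,(95,100,30),(120,255,255))[:,:]>0
b[434:]=0;b[:270]=0;b[:,:240]=0;b[:,400:]=0
n,l,st,ce=cv2.connectedComponentsWithStats(b.astype(np.uint8));k=l==1+np.argmax(st[1:,4])
zt=.1999-.0114+.028
for w in(50,70):
    c,sd,nn=circ(m,k,zt,.026,w);print('held',c,sd,nn,slot(m,k,c,zt))
print('tcp',.55962586,-.03899126)
```

```text
left [ 0.53893912 -0.0456268 ] 0.0002621148978621462
left+top [ 0.5372681  -0.04561235] 0.0004111417511656866
[  6   7  13  13 135] [328.06666667 252.93333333] [[ 0.53792715 -0.04513128  0.055     ]]
edge tongue rows [[ 0.55802335 -0.09819503  0.012     ]
 [ 0.52307944 -0.10024215  0.012     ]] [[ 0.55798499 -0.08640677  0.012     ]
 [ 0.52306362 -0.08805324  0.012     ]]
key px 324 331 261 266 [[ 0.51986697 -0.04558016  0.03      ]]
held [ 0.55335788 -0.03854957] 0.0036525275822913202 256 (np.float64(-177.5), np.float64(30.5))
held [ 0.55313286 -0.03924924] 0.004185398389354066 326 (np.float64(-179.5), np.float64(30.5))
tcp 0.55962586 -0.03899126
```

Run:
```python
from h import *
m=np.load('w2.npy',allow_pickle=True).item();im=cv2.imread('pics/w2.png')
hsv=cv2.cvtColor(im,cv2.COLOR_BGR2HSV)
print(hsv[430,280:300:4].tolist(),hsv[432,240:250:4].tolist())
zt=.1999-.0114+.028
b=(cv2.inRange(hsv,(95,100,30),(120,255,255))>0); b[:270]=0;b[426:]=0;b[:,:235]=0;b[:,405:]=0
# outer rim: leftmost/rightmost blue on each row from 395..424
Q=[]
for y in range(396,425):
    xs=np.nonzero(b[y])[0]; Q+= [(xs.min()-.5,y),(xs.max()+.5,y)]
W=plane(m,Q,zt)[:,:2]
s=least_squares(lambda q:np.hypot(*(W-q).T)-.026,[.557,-.039],loss='soft_l1',f_scale=.0005);print(s.x,s.fun.std(),Q[::16])
# slot edges on the top plane
S=[]
for y in range(405,425):
    xs=np.nonzero(~b[y,290:350])[0]+290; S.append((xs.min()-.5,xs.max()+.5))
    if y%6==0: print(y,S[-1],plane(m,[(S[-1][0],y),(S[-1][1],y)],zt)[:,:2].tolist())
# bore top rim : dark/bright inside edge, print rows along x=320 col
```

```text
[[111, 225, 101], [110, 230, 101], [110, 228, 102], [111, 222, 101], [109, 200, 116]] [[111, 228, 103], [110, 225, 103], [111, 216, 104]]
[ 0.55648415 -0.03945944] 0.00011258095832325185 [(np.float64(250.5), 396), (np.float64(255.5), 404), (np.float64(262.5), 412), (np.float64(274.5), 420)]
408 (np.float64(306.5), np.float64(333.5)) [[0.5413116867860721, -0.0348867230194712], [0.541333188470832, -0.04422518597634593]]
414 (np.float64(305.5), np.float64(333.5)) [[0.5386975920350017, -0.03451181389039397], [0.5387210262140584, -0.04426015092178829]]
420 (np.float64(305.5), np.float64(333.5)) [[0.5360480540617587, -0.03448230953191896], [0.5360719070664917, -0.04429574734370019]]
```

Call:
carry_out(offset=[[-0.074,0.023,0],[-0.074,0.023,0.2],[-0.074,0.023,0.38],[-0.074,0.023,0.5],[-0.074,0.023,0.56],[-0.074,0.023,0.59],[-0.074,0.023,0.59],[-0.074,0.023,0.59]], rotation=[[0,0,0],[0,0,0],[0,0,0],[0,0,0],[0,0,0],[0,0,0],[0,0,0],[0,0,0]])

```text
t: 6.85
position: [0.5427, -0.0455, 0.0536]
tcp_rot: [[1.0, 0.001, 0.002], [0.001, -1.0, -0.0], [0.002, 0.0, -1.0]]
force: [0.6, -0.2, -0.9]
width: 0.585
finger_force: 38.1
```

Run:
```python
from h import *
S=env.read_state();print(S['t'],S['position'],S['force'])
a=env.get_image('wrist');b=env.get_image('top');c=env.get_image('side')
f=lambda x,w,h:cv2.resize(x,(w,h),interpolation=cv2.INTER_CUBIC)
cv2.imwrite('pics/w3.png',a)
cv2.imwrite('pics/c3.png',cv2.vconcat([f(a[230:470,220:420],400,480)[:300] if 0 else cv2.hconcat([f(a[230:470,200:440],300,300),f(b[190:310,330:490],400,300)]),cv2.copyMakeBorder(f(c[250:370,240:420],450,300),0,0,0,250,0)]))
```

```text
6.85 [ 0.54268264 -0.04550586  0.05357237] [ 0.56515441 -0.2050733  -0.89154466]
```

View pics/c3.png

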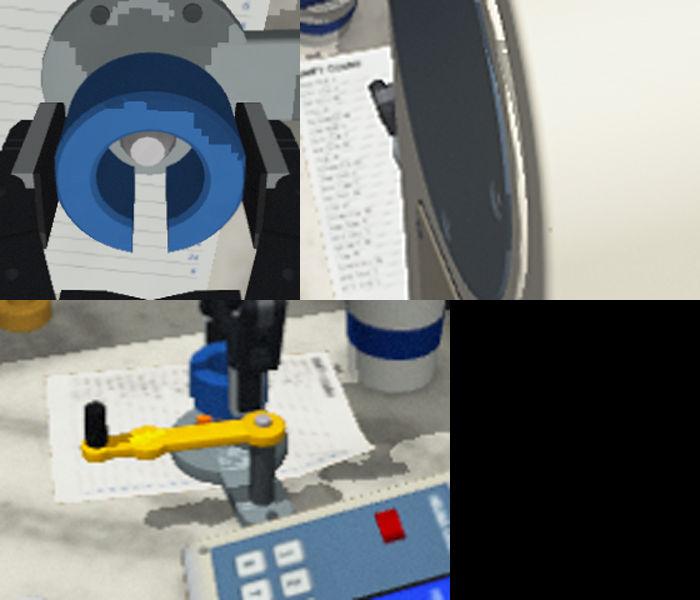

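The post tip shows through the collar bore at the crop's (148,150), left-right centred, with the slot pointing down. The side view shows the collar above the key.

```bash
cat > meas.py <<'E'
from h import *
import sys
def held():
    S=env.read_state();m=env.camera_model('wrist');im=env.get_image('wrist')
    g=cv2.cvtColor(im,cv2.COLOR_BGR2GRAY);hsv=cv2.cvtColor(im,cv2.COLOR_BGR2HSV)
    zt=S['position'][2]-.0114+.028
    b=(cv2.inRange(hsv,(95,100,30),(120,255,255))>0); b[:270]=0;b[:,:235]=0;b[:,405:]=0
    Q=[]
    for y in range(396,424):
        xs=np.nonzero(b[y])[0]; Q+= [(xs.min()-.5,y),(xs.max()+.5,y)]
    W=plane(m,Q,zt)[:,:2]
    s=least_squares(lambda q:np.hypot(*(W-q).T)-.026,S['position'][:2],loss='soft_l1',f_scale=.0005)
    sl=[]
    for y in(408,420):
        xs=np.nonzero(~b[y,290:350])[0]+290; sl.append(plane(m,[((xs.min()+xs.max())/2,y)],zt)[0,:2].round(4).tolist())
    print('t',S['t'],'tcp',S['position'].round(4),'collar',s.x.round(4),s.fun.std().round(5),'slot',sl)
    t=(g>165).astype(np.uint8)
    return S,m,im,g
E
python3 - <<'E'
from meas import *
S,m,im,g=held()
hsv=cv2.cvtColor(im,cv2.COLOR_BGR2HSV)
print(g[325:375,318].tolist());print(g[351,295:345].tolist())
E
```

```text
t 7.0 tcp [ 0.5425 -0.0458  0.0537] collar [ 0.5394 -0.0462] 0.0001 slot [[0.5243, -0.0463], [0.519, -0.0463]]
[98, 98, 100, 99, 97, 98, 98, 96, 87, 81, 100, 106, 107, 116, 164, 190, 191, 191, 191, 190, 190, 189, 187, 188, 188, 188, 188, 187, 187, 188, 188, 187, 187, 187, 187, 188, 186, 170, 149, 149, 150, 149, 150, 148, 182, 204, 204, 204, 204, 204]
[145, 145, 146, 146, 132, 114, 109, 111, 124, 174, 188, 189, 188, 189, 189, 189, 190, 190, 189, 189, 188, 187, 187, 188, 188, 187, 188, 188, 188, 188, 188, 189, 191, 191, 190, 178, 141, 124, 123, 100, 120, 144, 148, 149, 149, 149, 148, 148, 148, 148]
```

Run:
```python
from meas import *
m=env.camera_model('wrist')
print(plane(m,[(317,350.3),(304,350.3),(330,350.3),(317,338.8),(317,362)],.055).round(4))
```

```text
[[ 0.5376 -0.0452  0.055 ]
 [ 0.5376 -0.0404  0.055 ]
 [ 0.5376 -0.05    0.055 ]
 [ 0.5424 -0.0452  0.055 ]
 [ 0.5325 -0.0452  0.055 ]]
```

Call:
carry_out(offset=[[-0.007,-0.004,0],[-0.007,-0.004,0.01],[-0.007,-0.004,0.025],[-0.007,-0.004,0.04],[-0.007,-0.004,0.055],[-0.007,-0.004,0.07],[-0.007,-0.004,0.085],[-0.007,-0.004,0.085],[-0.007,-0.004,0.085]], rotation=[[0,0,0],[0,0,0],[0,0,0],[0,0,0],[0,0,0],[0,0,0],[0,0,0],[0,0,0],[0,0,0]])

```text
t: 7.95
position: [0.5404, -0.0448, 0.0309]
tcp_rot: [[1.0, 0.0, 0.001], [0.0, -1.0, -0.0], [0.001, 0.0, -1.0]]
force: [4.4, 0.6, -4.6]
width: 0.59
finger_force: 37.9
```

Call:
carry_out(offset=[[0.002,0,0.01],[0.002,0,0.02],[0.002,0,0.027],[0.002,0,0.031],[0.002,0,0.031],[0.002,0,0.031]], rotation=[[0,0,0],[0,0,0],[0,0,0],[0,0,0],[0,0,0],[0,0,0]])

```text
t: 8.55
position: [0.5405, -0.0445, 0.0235]
tcp_rot: [[1.0, 0.0, 0.0], [0.0, -1.0, 0.0], [0.0, -0.0, -1.0]]
force: [3.1, 2.8, 1.6]
width: 0.585
finger_force: 39.9
```

Call:
carry_out(offset=[[0,0,0.004],[0,0,0.006],[0,0,0.006],[0,0,0.006]], rotation=[[0,0,0],[0,0,0],[0,0,0],[0,0,0]])

```text
t: 8.95
position: [0.5405, -0.0445, 0.0233]
tcp_rot: [[1.0, 0.0, 0.001], [0.0, -1.0, 0.0], [0.001, -0.0, -1.0]]
force: [-1.2, 5.0, 19.3]
width: 0.588
finger_force: 41.6
```

Call:
carry_out(offset=[[0,0,-0.002],[0,0,-0.004],[0,0,-0.004],[0,0,-0.004],[0,0,-0.004],[0,0,-0.004]], rotation=[[0,0,0],[0,0,0],[0,0,0],[0,0,0],[0,0,0],[0,0,0]], gripper=64)

```text
t: 9.55
position: [0.539, -0.0395, 0.0216]
tcp_rot: [[1.0, 0.001, -0.003], [0.001, -1.0, 0.005], [-0.003, -0.005, -1.0]]
force: [5.7, 38.8, -7.8]
width: 0.748
finger_force: 18.0
```

Call:
carry_out(offset=[[0,0,-0.06],[0,0,-0.2],[0,0,-0.4],[0,0,-0.6],[0,0,-0.7],[0,0,-0.7]], rotation=[[0,0,0],[0,0,0],[0,0,0],[0,0,0],[0,0,0],[0,0,0]])

```text
t: 10.15
position: [0.5417, -0.0451, 0.2016]
tcp_rot: [[1.0, 0.0, 0.006], [0.0, -1.0, -0.001], [0.006, 0.001, -1.0]]
force: [0.1, 0.3, 0.3]
width: 0.753
finger_force: 0.0
```

Run:
```python
from h import *
S=env.read_state();m=env.camera_model('wrist');im=env.get_image('wrist');cv2.imwrite('pics/w4.png',im)
np.save('w4.npy',m,allow_pickle=True);print(S['t'],S['position'],S['tcp_rot'].round(3)[0])
for s,ce,k in blobs(im,'blue',800):
    if s[4]<20000:print(s,ce,circ(m,k,.040,.026,70))
for s,ce,k in blobs(im,'yel',400):
    print(s,ce)
    if s[0]<300 and s[4]<5000: print('ring',circ(m,k,.018,.023))
```

```text
10.15 [ 0.54169996 -0.04506028  0.20159337] [1.    0.    0.006]
[611, 158, 29, 58, 851] [629.61692127 194.01057579] (array([ 0.55466231, -0.27079467]), np.float64(nan), np.int64(0))
[284, 184, 70, 73, 2847] [318.54724271 218.01053741] (array([ 0.53809106, -0.04463527]), np.float64(0.0008535940707298672), np.int64(71))
[0, 408, 60, 21, 973] [ 25.71325797 417.61664954] (array([0.34597148, 0.22155465]), np.float64(0.0012789676780191168), np.int64(16))
[581, 408, 59, 21, 939] [613.46219382 417.53780618] (array([ 0.34846761, -0.31138406]), np.float64(0.0013359381760078704), np.int64(18))
[215, 414, 211, 21, 3931] [320.224116   424.00941236] (array([ 0.35007807, -0.04173101]), np.float64(nan), np.int64(0))
[399, 211, 47, 160, 3070] [419.62638436 268.44201954]
[57, 303, 58, 53, 2214] [ 85.81933153 329.10433604]
ring (array([0.43187514, 0.16228674]), np.float64(0.00038371517614770826), np.int64(63))
  ret = _var(a, axis=axis, dtype=dtype, out=out, ddof=ddof,
  arrmean = um.true_divide(arrmean, div, out=arrmean,
  ret = ret.dtype.type(ret / rcount)
```

View pics/w4.png

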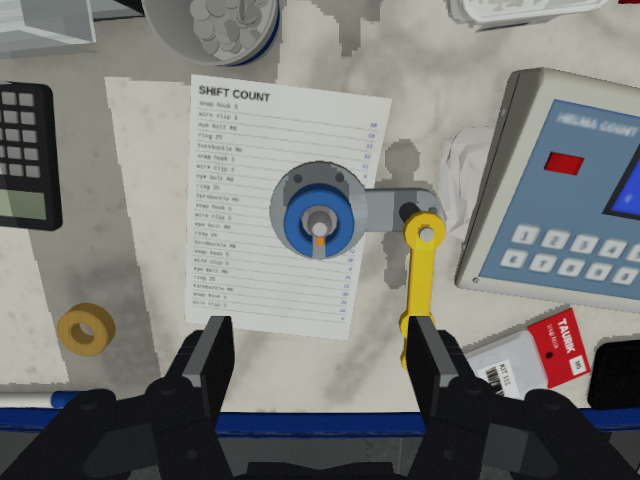

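The wrist view shows the collar around the post at (319,218) with its slot over the orange key at (320,241). The ring is at (86,329), and the keeper is still open.

Call:
carry_out(offset=[[-0.06,-0.11,0],[-0.12,-0.22,0],[-0.18,-0.33,0],[-0.22,-0.416,0],[-0.22,-0.416,0]], rotation=[[0,0,-0.25],[0,0,-0.5],[0,0,-0.75],[0,0,-1],[0,0,-1]])

```text
t: 10.7
position: [0.4822, 0.0607, 0.1958]
tcp_rot: [[0.875, 0.484, -0.006], [0.484, -0.875, -0.0], [-0.005, -0.002, -1.0]]
force: [0.4, -0.2, -0.5]
width: 0.749
finger_force: 0.0
```

Call:
carry_out(offset=[[0.002,-0.12,0],[0.003,-0.24,0],[0.006,-0.36,0],[0.006,-0.47,0],[0.006,-0.47,0]], rotation=[[0,0,-0.25],[0,0,-0.5],[0,0,-0.75],[0,0,-1],[0,0,-1]])

```text
t: 11.2
position: [0.4284, 0.1639, 0.1965]
tcp_rot: [[0.538, 0.843, -0.003], [0.843, -0.538, -0.001], [-0.003, -0.002, -1.0]]
force: [0.0, -0.1, 0.3]
width: 0.752
finger_force: 0.0
```

Call:
carry_out(offset=[[0,0,0],[0,0,0],[0,0,0],[0,0,0],[0,0,0],[0,0,0]], rotation=[[0,0,-0.25],[0,0,-0.5],[0,0,-0.75],[0,0,-1],[0,0,-1],[0,0,-1]])

```text
t: 11.8
position: [0.4303, 0.1623, 0.1972]
tcp_rot: [[0.076, 0.997, -0.001], [0.997, -0.076, -0.001], [-0.001, -0.001, -1.0]]
force: [0.2, 0.2, -0.4]
width: 0.748
finger_force: 0.0
```

Run:
```python
from h import *
S=env.read_state();m=env.camera_model('wrist');im=env.get_image('wrist');cv2.imwrite('pics/w5.png',im)
p,R=S['position'],S['tcp_rot'];print(S['t'],p,R.round(3).tolist())
for s,ce,k in blobs(im,'yel',400):
    c,sd,n=circ(m,k,.018,.023);print(s,ce,c,sd,n,'tool shift frac',(R.T@(np.r_[c,.010]-p)/.25).round(3))
```

```text
11.8 [0.4302522  0.16225283 0.1971635 ] [[0.076, 0.997, -0.001], [0.997, -0.076, -0.001], [-0.001, -0.001, -1.0]]
[292, 177, 60, 61, 2403] [321.77861007 207.37827715] [0.43111909 0.16398163] 0.00028087253331387656 73 tool shift frac [0.008 0.004 0.749]
```

Call:
carry_out(offset=[[0.008,0.004,0.2],[0.008,0.004,0.4],[0.008,0.004,0.55],[0.008,0.004,0.65],[0.008,0.004,0.7],[0.008,0.004,0.729],[0.008,0.004,0.729],[0.008,0.004,0.729]], rotation=[[0,0,0],[0,0,0],[0,0,0],[0,0,0],[0,0,0],[0,0,0],[0,0,0],[0,0,0]])

```text
t: 12.65
position: [0.4321, 0.1653, 0.0164]
tcp_rot: [[0.071, 0.997, 0.002], [0.997, -0.071, 0.001], [0.001, 0.002, -1.0]]
force: [0.1, 0.4, -0.1]
width: 0.755
finger_force: 0.0
```

Call:
carry_out(offset=[[0,0,0],[0,0,0],[0,0,0],[0,0,0],[0,0,0],[0,0,0],[0,0,0],[0,0,0],[0,0,0],[0,0,0]], rotation=[[0,0,0],[0,0,0],[0,0,0],[0,0,0],[0,0,0],[0,0,0],[0,0,0],[0,0,0],[0,0,0],[0,0,0]], gripper=35)

```text
t: 13.65
position: [0.4322, 0.1653, 0.017]
tcp_rot: [[0.071, 0.997, 0.002], [0.997, -0.071, 0.001], [0.001, 0.002, -1.0]]
force: [-1.0, -0.7, 9.4]
width: 0.504
finger_force: 34.2
```

Call:
carry_out(offset=[[0,0,0],[0,0,0],[0,0,-0.008],[0,0,-0.016],[0,0,-0.016]], rotation=[[0,0,0],[0,0,0],[0,0,0],[0,0,0],[0,0,0]], gripper=58)

```text
t: 14.15
position: [0.4315, 0.1651, 0.0198]
tcp_rot: [[0.07, 0.998, 0.0], [0.998, -0.07, 0.0], [0.0, 0.0, -1.0]]
force: [0.4, 0.0, 0.4]
width: 0.678
finger_force: 0.0
```

Call:
carry_out(offset=[[0,0,0],[0,0,0],[0,0,0],[0,0,0],[0,0,0],[0,0,0],[0,0,0],[0,0,0]], rotation=[[0,0,0],[0,0,0],[0,0,0],[0,0,0],[0,0,0],[0,0,0],[0,0,0],[0,0,0]], gripper=35)

```text
t: 14.95
position: [0.4315, 0.1651, 0.02]
tcp_rot: [[0.07, 0.998, 0.0], [0.998, -0.07, 0.0], [0.0, 0.0, -1.0]]
force: [-1.6, -0.4, 9.0]
width: 0.498
finger_force: 34.2
```

Call:
carry_out(offset=[[0,0,-0.1],[0,0,-0.25],[-0.03,0.02,-0.42],[-0.15,0.09,-0.52],[-0.31,0.185,-0.52],[-0.47,0.28,-0.52],[-0.63,0.375,-0.52],[-0.76,0.45,-0.52],[-0.81,0.482,-0.52],[-0.81,0.482,-0.52],[-0.81,0.482,-0.52]], rotation=[[0,0,0],[0,0,0],[0,0,0],[0,0,0],[0,0,0],[0,0,0],[0,0,0],[0,0,0],[0,0,0],[0,0,0],[0,0,0]])

```text
t: 16.05
position: [0.5364, -0.0449, 0.149]
tcp_rot: [[0.071, 0.997, -0.002], [0.997, -0.071, 0.0], [0.0, -0.002, -1.0]]
force: [1.2, 0.3, -1.3]
width: 0.498
finger_force: 35.9
```

Call:
carry_out(offset=[[0.002,0.004,0.1],[0.002,0.004,0.2],[0.002,0.004,0.25],[0.002,0.004,0.26],[0.002,0.004,0.26],[0.002,0.004,0.26]], rotation=[[0,0,0],[0,0,0],[0,0,0],[0,0,0],[0,0,0],[0,0,0]])

```text
t: 16.65
position: [0.5389, -0.0447, 0.0854]
tcp_rot: [[0.07, 0.998, 0.001], [0.998, -0.07, -0.0], [-0.0, 0.001, -1.0]]
force: [-0.6, -0.5, -1.3]
width: 0.497
finger_force: 35.9
```

```bash
cat > ring.py <<'E'
from h import *
S=env.read_state();m=env.camera_model('wrist');im=env.get_image('wrist');cv2.imwrite('pics/w6.png',im)
p=S['position'];print(S['t'],p.round(4),S['force'].round(1))
g=cv2.cvtColor(im,cv2.COLOR_BGR2GRAY);zt=p[2]-.020+.018
for s,ce,k in blobs(im,'yel',1500):
    print(s,ce.round(1))
    if 200<ce[0]<440 and s[1]>200:
        B=k.astype(np.uint8);s_=s
        ys=[y for y in range(s[1]+s[3]-34,s[1]+s[3]-2)]
        Q=[(f(np.nonzero(k[y])[0])+d,y) for y in ys for f,d in((np.min,-.5),(np.max,.5))]
        W=plane(m,Q,zt)[:,:2];r=least_squares(lambda q:np.hypot(*(W-q).T)-.023,p[:2],loss='soft_l1',f_scale=.0005);print('ring',r.x.round(4),r.fun.std().round(5))
        cv2.imwrite('pics/c6.png',cv2.resize(im[s[1]-20:s[1]+s[3]+10,s[0]-20:s[0]+s[2]+20],None,fx=3,fy=3,interpolation=cv2.INTER_CUBIC))
        print('crop origin',s[0]-20,s[1]-20)
E
python3 ring.py
```

```text
16.65 [ 0.5389 -0.0447  0.0854] [-0.6 -0.5 -1.3]
[262, 267, 116, 123, 10638] [319.6 328.8]
ring [ 0.5382 -0.0464] 0.00014
crop origin 242 247
[247, 417, 117, 53, 3947] [307.4 443.7]
ring [ 0.5285 -0.096 ] 0.00321
crop origin 227 397
```

Run:
```python
import cv2
im=cv2.imread('pics/w6.png');cv2.imwrite('pics/c6.png',cv2.resize(im[255:405,240:400],None,fx=4,fy=4,interpolation=cv2.INTER_CUBIC))
g=cv2.cvtColor(im,cv2.COLOR_BGR2GRAY)
```

```text
(no output)
```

View pics/c6.png

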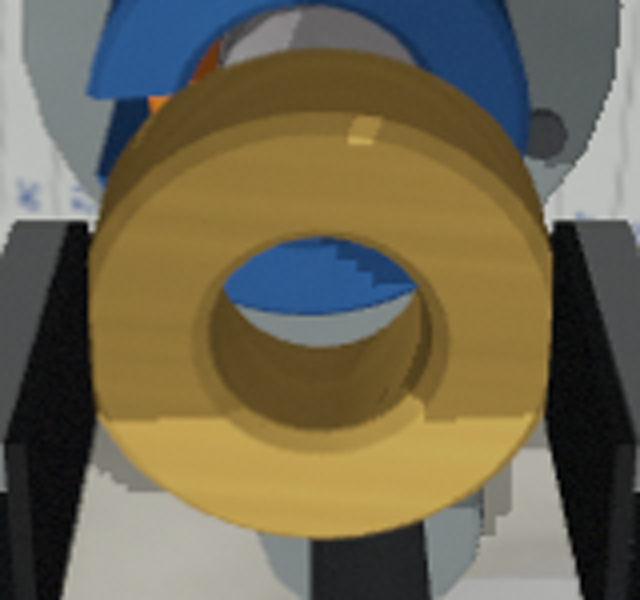

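The ring is held level. Through its bore only the collar's far rim and the grey tongue are visible, so the ring's near wall hides the post tip.

Run:
```python
from h import *
m=env.camera_model('wrist')
def proj(p):
    v=(np.atleast_2d(p)-m['xyz'])@m['orientation'];return cv2.projectPoints(v*[1,-1,-1],np.zeros(3),np.zeros(3),K(m),np.array([m['k1'],0,0,0.]))[0].reshape(-1,2)
q=proj([[.5376,-.0452,.055],[.5382,-.0464,.0654],[.5382,-.0464,.0834]]);print(q,(q-[240,255])*4)
im=cv2.imread('pics/w6.png')
g=cv2.cvtColor(im,cv2.COLOR_BGR2GRAY)
print('row257 across post',g[258,290:352].tolist())
# collar top rim at z .040 from upper image part: not silhouette; report collar left/right extremes
hsv=cv2.cvtColor(im,cv2.COLOR_BGR2HSV)
```

```text
[[317.6502769  300.06412389]
 [319.24374375 314.06816165]
 [319.27710071 337.51405249]] [[310.6011076  180.25649555]
 [316.97497501 236.2726466 ]
 [317.10840285 330.05620995]]
row257 across post [84, 84, 84, 82, 82, 83, 83, 83, 84, 76, 71, 67, 64, 64, 69, 75, 78, 77, 84, 99, 101, 110, 123, 126, 127, 107, 99, 98, 99, 99, 100, 99, 99, 100, 98, 96, 92, 92, 85, 64, 49, 45, 47, 51, 55, 60, 56, 58, 57, 58, 59, 59, 58, 58, 58, 59, 60, 59, 59, 57, 58, 59]
```

Call:
carry_out(offset=[[0.005,-0.003,0.01],[0.005,-0.003,0.025],[0.005,-0.003,0.04],[0.005,-0.003,0.055],[0.005,-0.003,0.066],[0.005,-0.003,0.07],[0.005,-0.003,0.07]], rotation=[[0,0,0],[0,0,0],[0,0,0],[0,0,0],[0,0,0],[0,0,0],[0,0,0]])

```text
t: 17.4
position: [0.5375, -0.0437, 0.0668]
tcp_rot: [[0.071, 0.998, -0.001], [0.998, -0.071, 0.0], [0.0, -0.001, -1.0]]
force: [-1.1, 0.7, -1.4]
width: 0.5
finger_force: 35.9
```

No contact so far, so I'll continue gently onto the collar.

Call:
carry_out(offset=[[0,0,0.006],[0,0,0.012],[0,0,0.018],[0,0,0.023],[0,0,0.027],[0,0,0.027]], rotation=[[0,0,0],[0,0,0],[0,0,0],[0,0,0],[0,0,0],[0,0,0]])

```text
t: 18.0
position: [0.5378, -0.0437, 0.0603]
tcp_rot: [[0.07, 0.998, 0.0], [0.998, -0.07, 0.0], [0.0, 0.0, -1.0]]
force: [0.6, 0.0, -1.2]
width: 0.498
finger_force: 35.9
```

Call:
carry_out(offset=[[0,0,0.003],[0,0,0.006],[0,0,0.008],[0,0,0.008]], rotation=[[0,0,0],[0,0,0],[0,0,0],[0,0,0]])

```text
t: 18.4
position: [0.5379, -0.0437, 0.0599]
tcp_rot: [[0.07, 0.998, 0.0], [0.998, -0.07, -0.0], [-0.0, 0.0, -1.0]]
force: [-4.7, 1.1, 18.3]
width: 0.504
finger_force: 38.1
```

Call:
carry_out(offset=[[0,0,-0.003],[0,0,-0.004],[0,0,-0.004],[0,0,-0.004],[0,0,-0.004],[0,0,-0.004]], rotation=[[0,0,0],[0,0,0],[0,0,0],[0,0,0],[0,0,0],[0,0,0]], gripper=60)

```text
t: 19.0
position: [0.5376, -0.0437, 0.0592]
tcp_rot: [[0.07, 0.998, -0.0], [0.998, -0.07, 0.0], [0.0, -0.0, -1.0]]
force: [-0.8, -0.3, 0.4]
width: 0.707
finger_force: 0.0
```

Call:
carry_out(offset=[[0,0,-0.03],[0,0,-0.1],[0,0,-0.25],[0,0,-0.42],[0,0,-0.56],[0,0,-0.56],[0,0,-0.56]], rotation=[[0,0,0],[0,0,0],[0,0,0],[0,0,0],[0,0,0],[0,0,0],[0,0,0]])

```text
t: 19.7
position: [0.5381, -0.0437, 0.2005]
tcp_rot: [[0.07, 0.998, 0.002], [0.998, -0.07, -0.0], [-0.0, 0.002, -1.0]]
force: [0.9, -1.0, -1.0]
width: 0.703
finger_force: 0.0
```

Run:
```python
from h import *
S=env.read_state();m=env.camera_model('wrist');im=env.get_image('wrist');cv2.imwrite('pics/w7.png',im)
np.save('w7.npy',m,allow_pickle=True);print(S['t'],S['position'],m['xyz'])
for s,ce,k in blobs(im,'yel',400):
    print(s,ce.round(1))
    if s[2]<100: print(circ(m,k,.058,.023,70))
```

```text
19.7 [ 0.53806124 -0.04372445  0.20054028] [0.54311831 0.03994662 0.33652064]
[286, 191, 66, 68, 3047] [318.7 224.8]
(array([ 0.53712978, -0.04490177]), np.float64(0.00025614119316047913), np.int64(71))
[224, 304, 125, 42, 2754] [293.1 324.6]
```

View pics/w7.png

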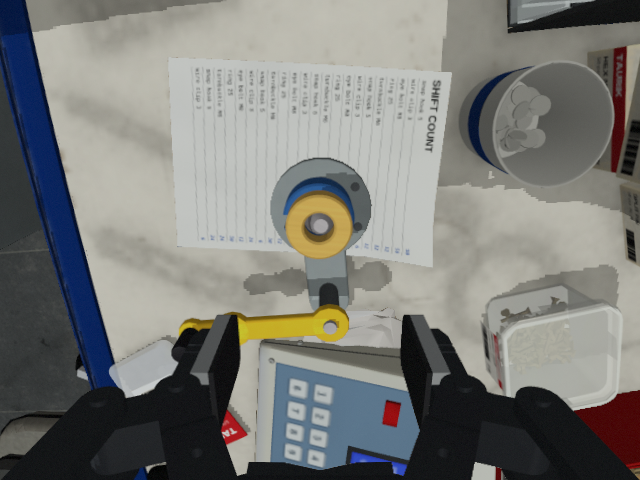

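The wrist view shows the ring seated concentrically over the collar at (319,225). The keeper pivot cap is at (330,327), with its arm pointing left to (187,328), still open.

Run:
```python
from h import *
for f in('w4','w7'):
    m=np.load(f+'.npy',allow_pickle=True).item();im=cv2.imread(f'pics/{f}.png')
    s,ce,k=[b for b in blobs(im,'yel',1500) if max(b[0][2:4])>100][0]
    g=cv2.cvtColor(im,cv2.COLOR_BGR2GRAY)
    hx=(427,233) if f=='w4' else (330,327)
    p=plane(m,[hx],.070)[0]
    # arm top centreline: yellow pixels on plane z .069, at 35..60 mm from pivot
    ys,xs=np.nonzero(k);W=plane(m,np.c_[xs,ys],.069)[:,:2]-p[:2];r=np.hypot(*W.T)
    for lo,hi in((.03,.05),(.05,.07)):
        q=W[(r>lo)&(r<hi)];a=np.degrees(np.arctan2(q[:,1].mean(),q[:,0].mean()));print(f,p.round(4),lo,a.round(1),len(q))
t=env.camera_model('top');s=env.camera_model('side')
```

```text
w4 [ 0.5398 -0.1164  0.07  ] 0.03 177.3 633
w4 [ 0.5398 -0.1164  0.07  ] 0.05 176.9 482
w7 [ 0.54   -0.1165  0.07  ] 0.03 176.1 643
w7 [ 0.54   -0.1165  0.07  ] 0.05 177.1 580
```

Call:
carry_out(offset=[[-0.1,-0.12,0],[-0.2,-0.25,0],[-0.284,-0.374,0],[-0.284,-0.374,0],[-0.284,-0.374,0]], rotation=[[0,0,-0.25],[0,0,-0.5],[0,0,-0.7],[0,0,-0.855],[0,0,-0.855]], gripper=40, squeeze=25)

```text
t: 20.25
position: [0.4378, -0.1082, 0.1982]
tcp_rot: [[-0.349, 0.937, -0.003], [0.937, 0.349, 0.001], [0.002, -0.002, -1.0]]
force: [0.6, 0.2, -0.2]
width: 0.469
finger_force: 0.0
```

Call:
carry_out(offset=[[0,0,0],[0,0,0],[0,0,0],[0,0,0],[0,0,0],[0,0,0]], rotation=[[0,0,-0.25],[0,0,-0.5],[0,0,-0.7],[0,0,-0.855],[0,0,-0.855],[0,0,-0.855]])

```text
t: 20.85
position: [0.4395, -0.1077, 0.1987]
tcp_rot: [[-0.704, 0.71, -0.001], [0.71, 0.704, 0.0], [0.001, -0.001, -1.0]]
force: [-0.0, 0.1, 0.9]
width: 0.471
finger_force: 0.0
```

Run:
```python
from h import *
S=env.read_state();p,R=S['position'],S['tcp_rot'];print(S['t'],p.round(4),R.round(3).tolist())
print((R.T@(np.array([.4398,-.108,.086])-p)/.25).round(3))
# arc in tool axes relative to the knob pose
c=np.array([.539,-.1155]);a=np.radians(np.linspace(175.7,89,14))
k=np.c_[c[0]+.1*np.cos(a),c[1]+.1*np.sin(a)];d=np.c_[k-k[0],np.zeros(14)]@R/.25;print(d[1:,:2].round(3).tolist())
```

```text
20.85 [ 0.4395 -0.1077  0.1987] [[-0.704, 0.71, -0.001], [0.71, 0.704, 0.0], [0.001, -0.001, -1.0]]
[-0.002  0.     0.451]
[[0.028, 0.037], [0.052, 0.077], [0.071, 0.119], [0.085, 0.164], [0.094, 0.209], [0.098, 0.256], [0.096, 0.302], [0.088, 0.348], [0.076, 0.393], [0.058, 0.436], [0.035, 0.477], [0.008, 0.514], [-0.023, 0.549]]
```

Call:
carry_out(offset=[[0,0,0.15],[0,0,0.3],[0,0,0.4],[0,0,0.451],[0,0,0.451],[0,0,0.451]], rotation=[[0,0,0],[0,0,0],[0,0,0],[0,0,0],[0,0,0],[0,0,0]])

```text
t: 21.45
position: [0.4396, -0.1079, 0.0865]
tcp_rot: [[-0.706, 0.709, -0.001], [0.709, 0.706, 0.0], [0.001, -0.0, -1.0]]
force: [0.3, 0.2, -0.3]
width: 0.469
finger_force: 0.0
```

Call:
carry_out(offset=[[0,0,0],[0,0,0],[0,0,0],[0,0,0],[0,0,0],[0,0,0],[0,0,0],[0,0,0],[0,0,0]], rotation=[[0,0,0],[0,0,0],[0,0,0],[0,0,0],[0,0,0],[0,0,0],[0,0,0],[0,0,0],[0,0,0]], gripper=8)

```text
t: 22.35
position: [0.4394, -0.108, 0.0872]
tcp_rot: [[-0.706, 0.708, 0.0], [0.708, 0.706, -0.0], [-0.0, 0.0, -1.0]]
force: [-3.2, 0.7, 6.4]
width: 0.155
finger_force: 25.1
```

Call:
carry_out(offset=[[0.015,0.018,0],[0.028,0.037,0],[0.052,0.077,0],[0.071,0.119,0],[0.085,0.164,0],[0.094,0.209,0],[0.098,0.256,0],[0.096,0.302,0],[0.088,0.348,0],[0.076,0.393,0],[0.058,0.436,0],[0.035,0.477,0],[0.025,0.492,0],[0.025,0.492,0]], rotation=[[0,0,0],[0,0,0],[0,0,0],[0,0,0],[0,0,0],[0,0,0],[0,0,0],[0,0,0],[0,0,0],[0,0,0],[0,0,0],[0,0,0],[0,0,0],[0,0,0]])

```text
t: 23.75
position: [0.5232, -0.0166, 0.0867]
tcp_rot: [[-0.707, 0.708, 0.001], [0.708, 0.707, 0.0], [-0.001, 0.001, -1.0]]
force: [-0.2, -1.0, 6.8]
width: 0.148
finger_force: 25.6
```

Call:
carry_out(offset=[[-0.012,0.014,0],[-0.024,0.028,0],[-0.034,0.038,0],[-0.043,0.049,0],[-0.043,0.049,0],[-0.043,0.049,0]], rotation=[[0,0,0],[0,0,0],[0,0,0],[0,0,0],[0,0,0],[0,0,0]])

```text
t: 24.35
position: [0.5384, -0.0157, 0.0867]
tcp_rot: [[-0.706, 0.708, 0.0], [0.708, 0.706, 0.0], [-0.0, 0.0, -1.0]]
force: [-0.6, -2.0, 4.7]
width: 0.146
finger_force: 25.5
```

No stop force yet, so I'll press a little further in +x.

Call:
carry_out(offset=[[-0.006,0.006,0],[-0.012,0.012,0],[-0.017,0.017,0],[-0.017,0.017,0],[-0.017,0.017,0]], rotation=[[0,0,0],[0,0,0],[0,0,0],[0,0,0],[0,0,0]])

```text
t: 24.85
position: [0.5396, -0.0156, 0.0863]
tcp_rot: [[-0.706, 0.708, -0.009], [0.708, 0.706, 0.0], [0.007, -0.006, -1.0]]
force: [-14.1, -1.0, 16.9]
width: 0.147
finger_force: 26.8
```

Call:
carry_out(offset=[[0.004,-0.004,0],[0.006,-0.006,0],[0.006,-0.006,0],[0.006,-0.006,0],[0.006,-0.006,0]], rotation=[[0,0,0],[0,0,0],[0,0,0],[0,0,0],[0,0,0]], gripper=34)

```text
t: 25.35
position: [0.5423, -0.0155, 0.0864]
tcp_rot: [[-0.707, 0.708, -0.0], [0.708, 0.707, 0.0], [0.0, 0.0, -1.0]]
force: [0.9, 0.1, 0.0]
width: 0.395
finger_force: 0.0
```

Call:
carry_out(offset=[[0,0,-0.05],[0,0,-0.15],[0,0,-0.3],[0,0,-0.45],[0,0,-0.5],[0,0,-0.5]], rotation=[[0,0,0],[0,0,0],[0,0,0],[0,0,0],[0,0,0],[0,0,0]])

```text
t: 25.95
position: [0.5436, -0.0156, 0.2142]
tcp_rot: [[-0.706, 0.708, 0.005], [0.708, 0.707, -0.0], [-0.004, 0.003, -1.0]]
force: [0.4, 0.5, 0.1]
width: 0.398
finger_force: 0.0
```

Run:
```python
from h import *
S=env.read_state();m=env.camera_model('wrist');im=env.get_image('wrist');cv2.imwrite('pics/w8.png',im)
print(S['t'],S['position'],S['force'].round(1))
W=[]
for s,ce,k in blobs(im,'yel',300):
    print(s,ce.round(1))
    ys,xs=np.nonzero(k);q=plane(m,np.c_[xs,ys],.069)[:,:2]-[.5395,-.116];r=np.hypot(*q.T)
    for lo,hi in((.012,.025),(.025,.04),(.08,.095)):
        z=q[(r>lo)&(r<hi)]
        if len(z)>20: print(lo,np.degrees(np.arctan2(z[:,1].mean(),z[:,0].mean())).round(1),len(z))
t=env.camera_model('top');
```

```text
25.95 [ 0.54357594 -0.01564403  0.21420813] [0.4 0.5 0.1]
[204, 202, 125, 126, 5187] [267.6 257.8]
0.012 94.0 550
0.025 91.7 441
0.08 95.7 1040
```

```bash
python3 -c "
from bench import env
print(env.close_job())"
```

```text
the job is handed in; nothing more can be done
None
```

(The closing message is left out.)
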